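# Shim the rocking decorating turntable

### The arm

A 7-joint arm with a two-finger parallel gripper is mounted at the origin on the work surface. World frame = base frame: x ahead of the robot, y to its left, z up, the work surface at z = 0. Lengths are in m, angles in rad, forces in N, time in s.
With the tool pointing down it reaches from about 0.4 to 0.875 m from the base axis. Payload 4.4 kg.
Tool frame: the origin (TCP) lies midway between the tips of the shut fingers; the grasp point (between the pads) lies bot.grip_point_offset behind it (bot.grip_point_offset is the distance from the TCP to the grasp point, in m); z points along the fingers, y is the line along which they close (so a half turn about z gives the same grasp; the last joint's range is limited). The gripper opens to 85 mm and grips with 20 to 120 N. Pads are 22 mm wide; open, the fingers measure 114 mm over their backs; the gripper's body (76 mm by 85 mm) begins 54 mm behind the grasp point. The pads swing forward as they close: fully open they stand 13 mm farther back than shut.
Start: joints at [-1.323, 0.628, 0.038, 1.517, -0.027, 0.996, -0.02], TCP at [0.201, 0.618, 0.231] pointing down, gripper open.
Joint ranges: [-3.06, 3.06], [-0.37, 2.12], [-1.25, 1.32], [0.18, 2.47], [-1.1, 4.24], [0.23, 1.98], [-2.94, 2.94]. Speed limits (rad/s): [2.57, 2.57, 3.14, 3.14, 3.14, 3.14, 3.14].

### API

Orientations are given as a unit quaternion [w, x, y, z].
In Python, from bench import bot, viewer, order gives the robot as it stands.
- The arm moves only by the tool jog_arm, never from a script. Its argument "moves" is a list of rows, each a list of 3 entries, a list of its own where there are three numbers: the shift along the tool's x, y, z in m, then the turn about the tool's z in degrees, then the opening, from -1 (shut) to 1 (fully open). In form: [[[dx, dy, dz], spin, hand], ...]. A call has 1 to 5 rows; each row shifts and turns the commanded pose from where the row before left it, along the tool's axes as they then stand; what a row does not reach is not made up. A row lasts 1/10 s, in which the tool goes at most 50 mm and 8.59 degrees, less where a joint would pass 70% of its speed; a pose out of reach is approached as far as the arm can. A call is refused whole if a number of a shift passes 0.05 or a number of a turn 8.59, either way. A call with a gripper value outside its range is refused whole. The fingers move at their own pace and stop on an object; "force" is the grip in N (left out, the last holds). Time passes only in rows, so rows that do not move let the fingers close. It gives the time, the measured TCP pose, the force, the opening and the grip force at its end, in the units of the state.
- bot.observe(): the state, without advancing time (a new reading comes with each control period).
- viewer.camera(name): name is "side" or "top"; returns (picture, depth): 420x560x3 uint8, blue, green, red; 420x560 float32, m along the optical axis (not along the pixel's ray), 0 where there is no reading.
- viewer.camera_params(name): a dict with "fovy" (degrees; the focal length in pixels is half the picture's height over the tangent of half this angle, whatever the lens; pixels are square), "cx", "cy" (the principal point, pixels), "eye" and "attitude" of the camera in the world. Camera axes: x right, y down, z forward; pixel columns grow to the right and rows downward; lengths in m; the calibration is good to about 2 mm. A picture is of the moment at which its call begins. camera_params takes no time and is no camera call.
- order.job_done(): hands the job in; it is judged then, once.
The state is a dict: "time": time; "q": joint angles; "dq": joint speeds; "tau": joint torques, N m; "tcp_pos": TCP position; "tool_rot": TCP orientation; "wrist_force": force on the tool from outside, world axes, zero at the start; "moment": the same for the moment, N m; "opening": finger opening in m; "grasp_force": force on a finger pad.
Only numpy, scipy, OpenCV 4.12 (cv2) and the standard library are available. Lean on these libraries where they do the work, as an engineer would, in place of code of your own. Each camera call takes 0.05 s, during which the arm holds its last target. There are 200 camera calls.

### The job

The turntable leans and rocks because the foot under its red corner has lost its rubber buffer. Push the orange wedge along the table, thin end first, under that foot until the turntable stands level; then press down on the red corner to check that the wedge carries it, and let go. Only push and press with the fingers: do not pick up the wedge, and leave the other things where they are.

Things in the scene. Friction and masses are not known exactly. Their poses are not given: they have to be found in the camera images.
- turntable: Decorating turntable, 5 kg; rocks, never slides. Green plate 210 mm square, level top 52 and underside 36 mm above the table; on it a disc 144 mm across (top 74 mm) with a white bauble (top 172 mm). Feet at +-85 mm in x and y, three on fixed black buffers 10 mm high, 34 mm across; the red foot at (+85, -85) has none. Origin: on the table under the plate's centre, axes along its edges.
- rock (a joint): Lean of the turntable about the diagonal through the two feet next to the red one: 0 = level, on all buffers (end stop); positive = red foot lower. It falls by its weight to 0.075 rad, where the red foot is 1 mm above the table; lifting that foot by 9 mm makes it level. Load on the foot about 3 to 5 N.
- short_foot (a point): Lowest point of the red foot, a dome of 14 mm radius. 10 mm above the table when level, 1 mm when leaning.
- corner (a point): Point on the plate's top face (its corner there is painted red, 50 x 50 mm) straight above the red foot, 42 mm above point short_foot; free of fittings for 40 mm towards the middle.
- shim: Loose orange wedge, 60 g, 110 mm long (x), 50 wide (y); flat slope from 1.5 mm at the tip (+x) to 21 mm at the upright heel (-x), black stripe there. Lies tip roughly towards the red foot, often out of line. Origin: centre of underside; centre of mass 17 mm towards the heel. Level when the foot bears about 48 mm from the tip; friction then holds it. 4 to 10 N push it in, stiff once level.
- shim_heel (a point): Middle of the lower edge of the shim's heel face (the tall end).
- shim_tip (a point): Middle of the lower edge of the shim's thin end.
- jar_red: Loose paint jar, red, 38 mm across, with metal lid 41 mm across, 46 mm high. Origin: centre of its underside. Bystander.
- jar_yellow: Loose paint jar, yellow, 38 mm across, with metal lid 41 mm across, 46 mm high. Origin: centre of its underside. Bystander.
- jar_green: Loose paint jar, green, 38 mm across, with metal lid 41 mm across, 46 mm high. Origin: centre of its underside. Bystander.
- mug: Loose white mug, 76 mm across, 85 mm high, handle at its +y. Origin: centre of its underside. Bystander.
- brush_pot: Loose blue pot, 68 mm across, 80 mm high, with brushes standing to 150 mm. Origin: centre of its underside. Bystander.
- brush: Loose artist's brush lying flat beyond the turntable, 190 mm long (x), 11 mm wide, 9 mm thick, red handle. Origin: underside, 5 mm from its middle. Bystander.
- bauble: Loose navy bauble, 76 mm across, fixed on a wooden foot, 104 mm high in all. Origin: centre of its underside. Bystander.

How it is judged:
By the outcome, as a careful person would: the job done as asked, in the order asked, and still so for the second after the job is handed in, with the robot touching nothing.
It also fails if it takes over 64 s, if anything falls off the work surface, if the arm or the gripper's body presses on something with over 40 N, if the wrist force passes 120 N, or if a joint passes its speed limit or range.

## Working session

There is one attempt and no reset: what is moved stays moved. The work goes in short steps, Python scripts to look and compute and a tool call to move; the robot and the scene stay as the last step left them, time stands still between calls to the robot, and variables do not carry over. Pictures are saved under pics/ and viewed, at most 10 in all, crops included, and the job is handed in when it is done.

Besides the shell and the picture viewer there is one more tool, called after "Request:" as name(argument=value, ...) on one line, values as JSON. jog_arm: Moves the arm, as the interface text tells. Its arguments: {"type":"object","properties":{"moves":{"type":"array"},"force":{"type":"number"}},"required":["moves"]}

```bash
mkdir -p pics; cat > h.py <<'E'
import numpy as np, cv2
from bench import bot, viewer, order
from scipy.spatial.transform import Rotation as R
def cam(n,save=None):
    p,d=viewer.camera(n); c=viewer.camera_params(n)
    if save: cv2.imwrite('pics/'+save,p)
    f=p.shape[0]/2/np.tan(np.radians(c['fovy'])/2)
    v,u=np.mgrid[:p.shape[0],:p.shape[1]]
    P=np.stack([(u-c['cx'])/f*d,(v-c['cy'])/f*d,d],-1)
    a=np.array(c['attitude'],float)
    M=a if a.shape==(3,3) else R.from_quat(a,scalar_first=True).as_matrix()
    W=P@M.T+np.array(c['eye']); W[d==0]=np.nan
    return p,W
E
python3 - <<'E'
from h import *
print(bot.observe(),bot.grip_point_offset)
for n in('top','side'):
    print(viewer.camera_params(n)); p,W=cam(n,n+'0.png'); np.savez('/tmp/'+n,p=p,W=W)
E
```

```text
{'time': 0.0, 'q': array([-1.32283211,  0.62930479,  0.03844233,  1.51838024, -0.02697918,
        0.99630686, -0.02000835]), 'dq': array([ 0.00010273,  0.00018905, -0.00134813,  0.00070141,  0.00055757,
       -0.00126599,  0.00112021]), 'tau': array([ 1.13504284e-03, -5.63392997e+01,  1.22714102e+00, -1.93437016e+01,
        1.12896395e-02,  1.06587005e-02, -1.86386603e-05]), 'tcp_pos': array([0.20040078, 0.61767308, 0.23041198]), 'tool_rot': array([-1.26816928e-04,  1.56238116e-01,  9.87718971e-01, -9.32021829e-04]), 'wrist_force': array([-0.528921  ,  0.12049066,  0.46509631]), 'moment': array([-0.00851044, -0.01161372,  0.01166632]), 'grasp_force': 0.0, 'opening': 0.0855910831756546} 0.0187
{'fovy': 44.26752688637299, 'cx': 273.3660275110603, 'cy': 206.62816148760066, 'eye': array([ 0.37879766, -0.00891885,  1.64036998]), 'attitude': array([-0.05231507,  0.71427406, -0.69679271,  0.03944147])}
{'fovy': 44.98226847521376, 'cx': 274.596572262494, 'cy': 213.28999816366047, 'eye': array([0.38304328, 0.9023737 , 0.96730432]), 'attitude': array([ 0.03857133, -0.11440182,  0.91476878, -0.38551597])}
```

View pics/top0.png

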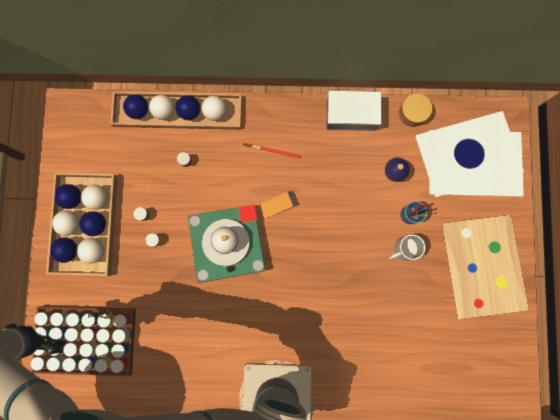

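View pics/side0.png

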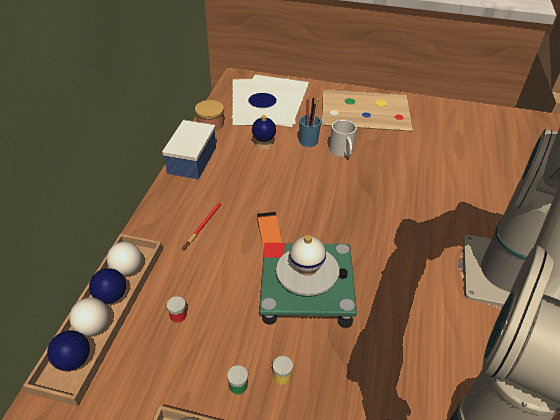

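The top view shows the turntable around (227,243) with its red corner at (248,213). The orange wedge runs from its tip near (263,212) to its black heel near (295,198), and the side view agrees. Next I measure both.

```bash
cat > meas.py <<'E'
from h import *
def fit(m,W,zr):
    P=W[m]; P=P[~np.isnan(P[:,0])]; P=P[(P[:,2]>zr[0])&(P[:,2]<zr[1])]; return P
def run(n,p,W):
    h=cv2.cvtColor(p,cv2.COLOR_BGR2HSV); H,S,V=[h[...,i].astype(int) for i in range(3)]
    reg=(W[...,0]>.3)&(W[...,0]<.85)&(W[...,1]>-.3)&(W[...,1]<.4)
    g=fit(reg&(H>55)&(H<95)&(S>90),W,(.025,.07))
    r=fit(reg&((H<4)|(H>176))&(S>190)&(V>120),W,(.025,.075))
    o=fit(reg&(H>=8)&(H<17)&(S>215)&(V>150),W,(-.005,.04))
    k=fit(reg&(V<70)&(W[...,1]<.05),W,(-.005,.04))
    for nm,P in(('green',g),('red',r),('orange',o),('black',k)):
        if len(P)<4: print(n,nm,len(P)); continue
        b=cv2.minAreaRect(P[:,:2].astype(np.float32)*1000)
        print(n,nm,len(P),'mean',P.mean(0).round(4),'box',np.round(b[0],1),np.round(b[1],1),round(b[2],1),'z',np.percentile(P[:,2],[2,50,98]).round(4))
        print(cv2.boxPoints(b).round(0).tolist())
    if len(g)>50:
        A=np.c_[g[:,:2],np.ones(len(g))]; c=np.linalg.lstsq(A,g[:,2],rcond=None)[0]; print('tilt grad',c[:2].round(4),np.hypot(*c[:2]).round(4))
    return o,k
E
python3 - <<'E'
from meas import *
for n in('top','side'):
    z=np.load(f'/tmp/{n}.npz'); run(n,z['p'],z['W'])
p=np.load('/tmp/top.npz')['p'][180:300,180:320]; cv2.imwrite('pics/c1.png',cv2.resize(p,None,fx=5,fy=5,interpolation=0))
E
```

```text
top green 58 mean [0.4349 0.1752 0.0537] box [471.9 164.8] [195.1 188.6] 13.7 z [0.0409 0.0544 0.0634]
[[355.0, 233.0], [399.0, 50.0], [589.0, 96.0], [544.0, 280.0]]
top red 213 mean [0.5657 0.1027 0.0431] box [565.  102.8] [46.4 46.8] 10.8 z [0.0363 0.043  0.0497]
[[538.0, 121.0], [547.0, 75.0], [592.0, 84.0], [583.0, 130.0]]
top orange 0
top black 3
tilt grad [-0.0604  0.0415] 0.0733
side green 1778 mean [0.4591 0.2039 0.0525] box [470.  169.9] [207.3 211.7] 11.7 z [0.0425 0.0529 0.0607]
[[347.0, 253.0], [390.0, 45.0], [593.0, 87.0], [550.0, 295.0]]
side red 289 mean [0.5759 0.1186 0.0418] box [633.9 211.8] [319.1  58.6] 58.4 z [0.0273 0.0425 0.0464]
[[526.0, 91.0], [575.0, 60.0], [742.0, 332.0], [692.0, 363.0]]
side orange 0
side black 83 mean [ 0.698  -0.0886  0.0201] box [ 757.3 -123.7] [102.7 350.6] 46.8 z [0.0079 0.019  0.0358]
[[594.0, -41.0], [850.0, -281.0], [920.0, -206.0], [665.0, 34.0]]
tilt grad [-0.0596  0.0325] 0.0679
```

View pics/c1.png

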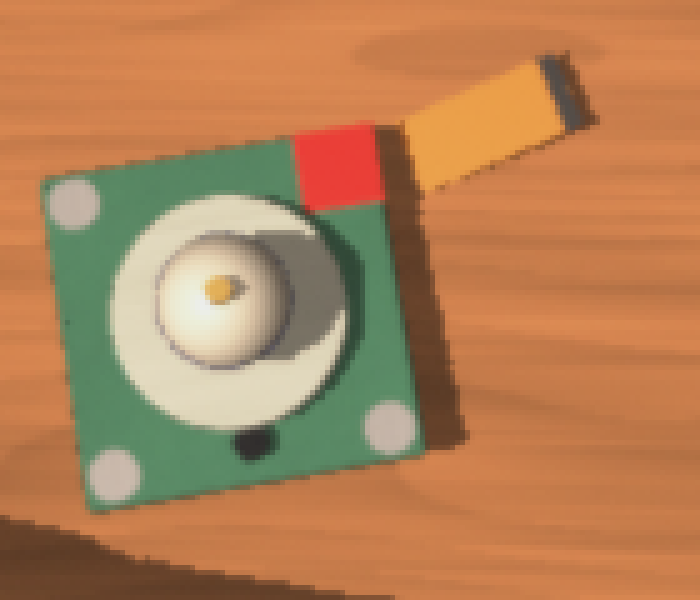

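```bash
python3 - <<'E'
from meas import *
for n in('top','side'):
    z=np.load(f'/tmp/{n}.npz'); p,W=z['p'],z['W']
    h=cv2.cvtColor(p,cv2.COLOR_BGR2HSV).astype(int)
    s=(208,275) if n=='top' else (230,268)
    print(n,h[s],W[s].round(4))
    m=(abs(h[...,0]-h[s][0])<=4)&(h[...,1]>160)&(h[...,2]>190)
    k,l=cv2.connectedComponents(m.astype(np.uint8)); m=l==l[s]
    P=W[m]; P=P[~np.isnan(P[:,0])]
    b=cv2.minAreaRect(P[:,:2].astype(np.float32)*1000); print(m.sum(),b,cv2.boxPoints(b).round(0).tolist())
    A=np.c_[P[:,:2],np.ones(len(P))]; c=np.linalg.lstsq(A,P[:,2],rcond=None)[0]
    print('grad',c[:2],np.hypot(*c[:2]),'dir to tip',np.degrees(np.arctan2(-c[1],-c[0])),'z',P[:,2].min(),P[:,2].max())
    reg=(h[...,2]<85)&(h[...,1]<130)&(W[...,0]>.5)&(W[...,0]<.7)&(W[...,1]>-.1)&(W[...,1]<.02)&(W[...,2]<.04)
    Q=W[reg]; b=cv2.minAreaRect(Q[:,:2].astype(np.float32)*1000); print('stripe',len(Q),Q.mean(0),b,Q[:,2].max())
E
```

```text
top [ 16 174 235] [0.5878 0.0184 0.0044]
516 ((596.6094360351562, 19.249526977539062), (59.58346176147461, 102.00788879394531), 23.88562774658203) [[549.0, 54.0], [590.0, -39.0], [645.0, -15.0], [603.0, 78.0]]
grad [ 0.02857637 -0.18466673] 0.18686468800645908 dir to tip 98.7965001824967 z -0.009824901191134883 0.027878945243695163
stripe 10 [ 0.61913572 -0.03433908  0.01924566] ((618.9735717773438, -34.4332160949707), (34.63565444946289, 2.2978782653808594), 22.792383193969727) 0.024805791279844502
side [ 12 187 219] [0.6023 0.013  0.0085]
507 ((600.2987060546875, 7.2652435302734375), (52.864601135253906, 110.12237548828125), 22.45389747619629) [[555.0, 48.0], [597.0, -54.0], [646.0, -34.0], [604.0, 68.0]]
grad [ 0.09510996 -0.128781  ] 0.16009513261058042 dir to tip 126.44736329401175 z -0.005291648065517518 0.022859601260549867
stripe 44 [ 0.61975075 -0.03316475  0.01915068] ((619.3436889648438, -32.563682556152344), (49.638484954833984, 12.125743865966797), 24.17697525024414) 0.022639343364497577
```

Wedge tip is about (0.578, 0.063), heel (0.621, −0.038), and the red foot (0.568, 0.103). I push along heading 110.8° with both fingers part open (about 15 mm) against the heel. First I spin the tool by 51.2°.

Request:
jog_arm(moves=[[[0,0,0],8.55,-0.65],[[0,0,0],8.55,-0.65],[[0,0,0],8.55,-0.65],[[0,0,0],8.55,-0.65],[[0,0,0],8.55,-0.65]], force=40)

```text
time: 0.6
tcp_pos: [0.2005, 0.6179, 0.2308]
tool_rot: [0.0, 0.508, 0.861, -0.001]
wrist_force: [-0.3, -0.4, 0.1]
opening: 0.0151
grasp_force: 0.0
```

Request:
jog_arm(moves=[[[0,0,0],8.5,-0.65],[[-0.047,0.0095,0],0,-0.65],[[-0.047,0.0095,0],0,-0.65],[[-0.047,0.0095,0],0,-0.65],[[-0.047,0.0095,0],0,-0.65]])

```text
time: 1.1
tcp_pos: [0.3033, 0.4541, 0.231]
tool_rot: [0.0, 0.568, 0.823, -0.0]
wrist_force: [0.8, -0.1, -0.3]
opening: 0.0149
grasp_force: 0.0
```

Request:
jog_arm(moves=[[[-0.047,0.0095,0],0,-0.65],[[-0.047,0.0095,0],0,-0.65],[[-0.047,0.0095,0],0,-0.65],[[-0.047,0.0095,0],0,-0.65],[[-0.047,0.0095,0],0,-0.65]])

```text
time: 1.6
tcp_pos: [0.4311, 0.2513, 0.2312]
tool_rot: [-0.0, 0.568, 0.823, -0.0]
wrist_force: [0.3, 0.2, -0.2]
opening: 0.0151
grasp_force: 0.0
```

Request:
jog_arm(moves=[[[-0.0465,0.0095,0],0,-0.65],[[-0.0465,0.0095,0],0,-0.65],[[-0.0465,0.0095,0],0,-0.65],[[-0.0465,0.0095,0],0,-0.65],[[-0.0465,0.0095,0],0,-0.65]])

```text
time: 2.1
tcp_pos: [0.5579, 0.0509, 0.2311]
tool_rot: [-0.0, 0.568, 0.823, -0.0]
wrist_force: [0.5, 1.0, 0.2]
opening: 0.0146
grasp_force: 0.0
```

Request:
jog_arm(moves=[[[-0.0465,0.0095,0],0,-0.65],[[-0.0465,0.0095,0],0,-0.65],[[-0.0465,0.0095,0],0,-0.65],[[0,0,0.03],0,-0.65],[[0,0,0.03],0,-0.65]])

```text
time: 2.6
tcp_pos: [0.6344, -0.0704, 0.1707]
tool_rot: [0.001, 0.57, 0.822, 0.0]
wrist_force: [-0.6, 1.3, -1.1]
opening: 0.0151
grasp_force: 0.0
```

Request:
jog_arm(moves=[[[0,0,0.04],0,-0.65],[[0,0,0.04],0,-0.65],[[0,0,0.03],0,-0.65],[[0,0,0.02],0,-0.65],[[0,0,0],0,-0.65]])

```text
time: 3.1
tcp_pos: [0.6306, -0.0673, 0.0378]
tool_rot: [-0.003, 0.568, 0.823, -0.002]
wrist_force: [0.8, 0.6, 0.3]
opening: 0.0151
grasp_force: 0.0
```

```bash
python3 - <<'E'
from h import *
p,W=cam('top'); q,W2=cam('side')
a=cv2.resize(p[170:290,200:320],(480,480),interpolation=0); b=cv2.resize(q[180:300,210:290],(320,480),interpolation=0)
cv2.imwrite('pics/c2.png',np.hstack([a,b]))
E
```

```text
(no output)
```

View pics/c2.png

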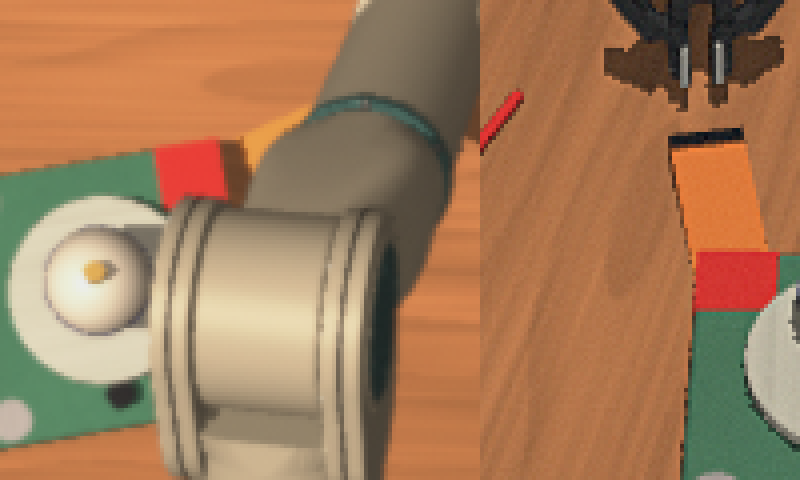

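The side crop shows the two fingertips clear behind the heel stripe and lined up with it. Next I lower them, then push.

Request:
jog_arm(moves=[[[0,0,0.015],0,-0.65],[[0,0,0.01],0,-0.65],[[0,0,0.004],0,-0.65],[[0,0,0],0,-0.65],[[0,0,0],0,-0.65]])

```text
time: 3.7
tcp_pos: [0.6337, -0.0678, 0.0124]
tool_rot: [0.0, 0.568, 0.823, 0.0]
wrist_force: [0.7, 0.0, 0.4]
opening: 0.015
grasp_force: 0.0
```

Request:
jog_arm(moves=[[[0.006,0,0.005],0,-0.65],[[0.006,0,0],0,-0.65],[[0.005,0,0],0,-0.65],[[0.005,0,0],0,-0.65],[[0.005,0,0],0,-0.65]])

```text
time: 4.2
tcp_pos: [0.6239, -0.042, 0.0074]
tool_rot: [0.0, 0.568, 0.823, 0.0]
wrist_force: [-0.0, 0.1, 0.1]
opening: 0.0151
grasp_force: 0.1
```

Request:
jog_arm(moves=[[[0.006,0,0],0,-0.65],[[0.006,0,0],0,-0.65],[[0.006,0,0],0,-0.65],[[0.006,0,0],0,-0.65],[[0.006,0,0],0,-0.65]])

```text
time: 4.7
tcp_pos: [0.6132, -0.014, 0.0074]
tool_rot: [0.0, 0.568, 0.823, 0.0]
wrist_force: [0.3, -0.7, 0.5]
opening: 0.0149
grasp_force: 0.2
```

```bash
python3 - <<'E'
from h import *
p,W=cam('top'); q,W2=cam('side')
np.savez('/tmp/side2',p=q,W=W2)
a=cv2.resize(p[170:290,200:320],(480,480),interpolation=0); b=cv2.resize(q[180:300,210:290],(320,480),interpolation=0)
cv2.imwrite('pics/c3.png',np.hstack([a,b])); print(bot.observe()['wrist_force'])
E
```

```text
[-0.342819    0.38676716 -0.19670226]
```

View pics/c3.png

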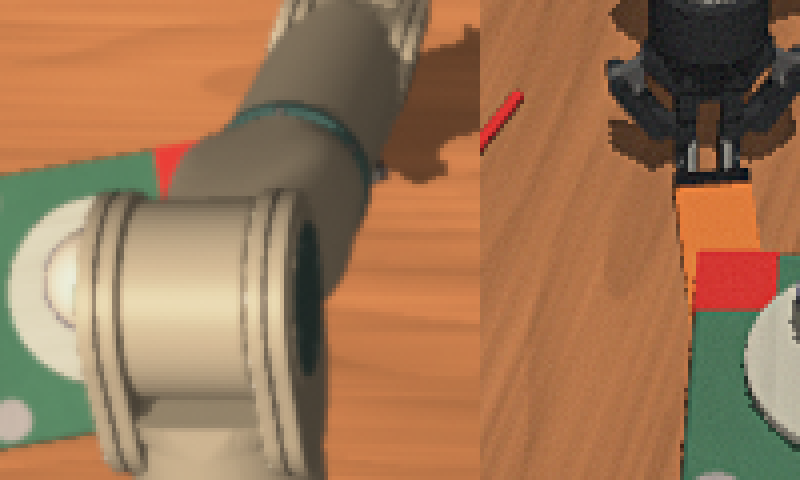

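The side crop shows the fingers flush on the heel. The wedge is aligned, with its tip just short of the foot. I continue slowly and watch the force.

Request:
jog_arm(moves=[[[0.004,0,0],0,-0.65],[[0.004,0,0],0,-0.65],[[0.004,0,0],0,-0.65],[[0.004,0,0],0,-0.65],[[0.004,0,0],0,-0.65]])

```text
time: 5.3
tcp_pos: [0.6077, 0.0012, 0.0077]
tool_rot: [0.002, 0.569, 0.822, -0.001]
wrist_force: [1.8, -4.5, 0.3]
opening: 0.015
grasp_force: 2.8
```

Request:
jog_arm(moves=[[[0.004,0,0],0,-0.65],[[0.003,0,0],0,-0.65],[[0.003,0,0],0,-0.65],[[0.003,0,0],0,-0.65],[[0.003,0,0],0,-0.65]])

```text
time: 5.8
tcp_pos: [0.6008, 0.0185, 0.0073]
tool_rot: [0.001, 0.568, 0.823, -0.0]
wrist_force: [1.1, -5.1, -0.5]
opening: 0.0148
grasp_force: 2.4
```

```bash
cat >> meas.py <<'E'
def tilt(W,p):
    h=cv2.cvtColor(p,cv2.COLOR_BGR2HSV).astype(int)
    reg=(W[...,0]>.33)&(W[...,0]<.62)&(W[...,1]>0.02)&(W[...,1]<.32)&(W[...,2]>.02)&(W[...,2]<.068)
    reg&=((h[...,0]>55)&(h[...,0]<95)&(h[...,1]>90))|(((h[...,0]<4)|(h[...,0]>176))&(h[...,1]>190))
    reg=cv2.erode(reg.astype(np.uint8),np.ones((3,3)))>0
    P=W[reg]
    for _ in range(3):
        A=np.c_[P[:,:2],np.ones(len(P))]; c=np.linalg.lstsq(A,P[:,2],rcond=None)[0]; r=P[:,2]-A@c; P=P[abs(r)<2.5*r.std()]
    f=np.array([.568,.103,1])
    print(len(P),'grad along lean',-(c[0]*.83-c[1]*.56).round(4),c[:2].round(4),'z corner',(f@c).round(4),'centre',(np.array([.468,.171,1])@c).round(4))
E
python3 - <<'E'
from meas import *
z=np.load('/tmp/side.npz'); tilt(z['W'],z['p'])
q,W=cam('side','s4.png'); tilt(W,q); print(bot.observe()['wrist_force'])
E
```

```text
216 grad along lean 0.0729 [-0.0571  0.0455] z corner 0.0426 centre 0.0514
200 grad along lean 0.0209 [-0.0173  0.0117] z corner 0.0483 centre 0.0508
[ 1.41125705 -3.19302319  0.4769815 ]
```

Request:
jog_arm(moves=[[[0.003,0,0],0,-0.65],[[0.003,0,0],0,-0.65],[[0.003,0,0],0,-0.65],[[0.002,0,0],0,-0.65],[[0.001,0,0],0,-0.65]])

```text
time: 6.35
tcp_pos: [0.5962, 0.0308, 0.0073]
tool_rot: [-0.0, 0.568, 0.823, 0.0]
wrist_force: [1.2, -4.3, 0.3]
opening: 0.0154
grasp_force: 2.2
```

```bash
python3 - <<'E'
from meas import *
for i in range(3):
    q,W=cam('side','s5.png'); tilt(W,q); print(bot.observe()['wrist_force'])
E
```

```text
178 grad along lean 0.0058 [-0.0039  0.0046] z corner 0.0507 centre 0.0514
[ 1.46242638 -3.37420836  1.32420772]
205 grad along lean 0.0071 [-0.0038  0.007 ] z corner 0.0505 centre 0.0513
[ 0.95813634 -3.0146396   1.83915959]
205 grad along lean 0.003 [0.0007 0.0063] z corner 0.0506 centre 0.051
[ 1.07232395 -2.31061571  1.72851867]
```

Request:
jog_arm(moves=[[[0.001,0,0],0,-0.65],[[0.001,0,0],0,-0.65],[[0.001,0,0],0,-0.65]])

```text
time: 6.8
tcp_pos: [0.5953, 0.0329, 0.0073]
tool_rot: [0.0, 0.568, 0.823, -0.0]
wrist_force: [2.0, -3.8, 0.3]
opening: 0.0147
grasp_force: 2.3
```

Request:
jog_arm(moves=[[[0.001,0,0],0,-0.65],[[0.001,0,0],0,-0.65]])

```text
time: 7.0
tcp_pos: [0.5945, 0.0351, 0.0073]
tool_rot: [0.0, 0.568, 0.823, -0.0]
wrist_force: [1.9, -5.2, 1.2]
opening: 0.0149
grasp_force: 2.3
```

Request:
jog_arm(moves=[[[0.001,0,0],0,-0.65],[[0,0,0],0,-0.65]])

```text
time: 7.2
tcp_pos: [0.5942, 0.0359, 0.0073]
tool_rot: [0.0, 0.568, 0.823, -0.0]
wrist_force: [2.1, -4.5, 0.4]
opening: 0.0149
grasp_force: 2.4
```

Request:
jog_arm(moves=[[[0.001,0,0],0,-0.65],[[0,0,0],0,-0.65]])

```text
time: 7.4
tcp_pos: [0.5942, 0.0361, 0.0073]
tool_rot: [0.001, 0.568, 0.823, -0.0]
wrist_force: [2.7, -6.5, 1.6]
opening: 0.0147
grasp_force: 3.1
```

```bash
python3 - <<'E'
from meas import *
for i in range(3):
    q,W=cam('side','s6.png'); tilt(W,q)
print(bot.observe()['wrist_force'])
E
```

```text
205 grad along lean -0.0043 [ 0.0014 -0.0056] z corner 0.0513 centre 0.0507
197 grad along lean -0.0052 [0.0064 0.0001] z corner 0.0515 centre 0.0509
192 grad along lean 0.0007 [0.002  0.0043] z corner 0.0513 centre 0.0514
[ 2.9642617  -5.55323242 -0.03028864]
```

Request:
jog_arm(moves=[[[0.001,0,0],0,-0.65],[[0,0,0],0,-0.65]])

```text
time: 7.75
tcp_pos: [0.5941, 0.0363, 0.0074]
tool_rot: [0.001, 0.568, 0.823, -0.0]
wrist_force: [2.7, -6.9, -0.5]
opening: 0.0149
grasp_force: 3.7
```

Request:
jog_arm(moves=[[[0.001,0,0],0,-0.65],[[0,0,0],0,-0.65]])

```text
time: 7.95
tcp_pos: [0.594, 0.0365, 0.0074]
tool_rot: [0.002, 0.569, 0.823, -0.001]
wrist_force: [2.6, -7.3, 0.5]
opening: 0.0146
grasp_force: 4.4
```

The push has gone stiff, so the turntable is level. I back off, raise and shut the fingers, then go above the red corner.

Request:
jog_arm(moves=[[[-0.004,0,0],0,-0.65],[[-0.01,0,0],0,-0.65],[[-0.02,0,0],0,-0.65],[[0,0,-0.04],0,-1],[[0,0,-0.045],0,-1]])

```text
time: 8.45
tcp_pos: [0.603, 0.0071, 0.0911]
tool_rot: [-0.003, 0.568, 0.823, -0.001]
wrist_force: [1.1, -0.2, 0.4]
opening: 0.0
grasp_force: 0.0
```

Request:
jog_arm(moves=[[[0,0,-0.03],0,-1],[[0,0,0],0,-1],[[0,0,0],0,-1]])

```text
time: 8.75
tcp_pos: [0.6049, 0.0081, 0.1226]
tool_rot: [-0.0, 0.568, 0.823, 0.001]
wrist_force: [0.3, -0.1, -0.3]
opening: -0.0001
grasp_force: 0.0
```

```bash
python3 - <<'E'
from meas import *
q,W=cam('side','s7.png')
for i in range(4):
    tilt(W,q); q,W=cam('side')
s=bot.observe(); print(s['tcp_pos'])
d=np.array([.568,.103])-s['tcp_pos'][:2]; print('tool dx dy',d@[-.355,.935],d@[.935,.355])
cv2.imwrite('pics/c7.png',cv2.resize(q[180:340,210:370],(580,580),interpolation=0))
E
```

```text
169 grad along lean -0.001 [ 0.0009 -0.0005] z corner 0.0514 centre 0.0513
216 grad along lean -0.0075 [ 0.0049 -0.006 ] z corner 0.0515 centre 0.0506
194 grad along lean -0.0056 [0.0069 0.0001] z corner 0.0515 centre 0.0508
225 grad along lean -0.0044 [ 0.0001 -0.0077] z corner 0.0515 centre 0.051
[0.60413738 0.00723586 0.12084914]
tool dx dy 0.10236824383088762 0.00020782438178432172
```

View pics/c7.png

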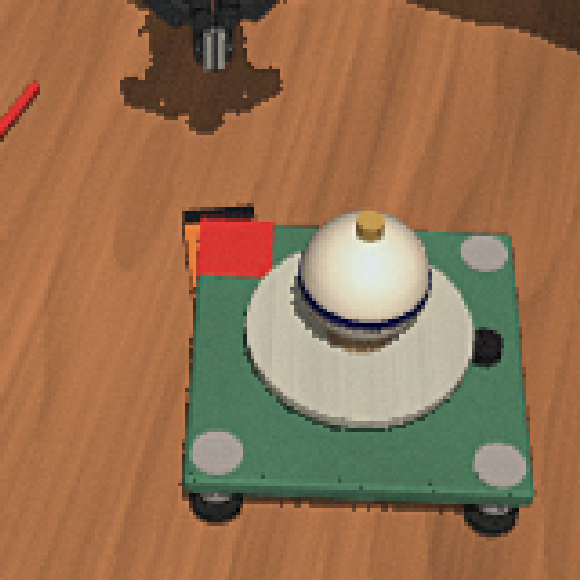

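The crop shows the wedge seated under the red corner and the plate level. Next I move over the corner and press.

Request:
jog_arm(moves=[[[0.03,0,0],0,-1],[[0.04,0,0],0,-1],[[0.03,0,0],0,-1],[[0,0,0.03],0,-1],[[0,0,0.02],0,-1]])

```text
time: 9.5
tcp_pos: [0.5685, 0.1024, 0.0706]
tool_rot: [-0.001, 0.567, 0.824, -0.0]
wrist_force: [-0.2, -0.4, 0.6]
opening: 0.0003
grasp_force: 0.0
```

Request:
jog_arm(moves=[[[0,0,0.008],0,-1],[[0,0,0.004],0,-1],[[0,0,0],0,-1],[[0,0,0],0,-1]])

```text
time: 9.9
tcp_pos: [0.5704, 0.1003, 0.0609]
tool_rot: [0.0, 0.568, 0.823, 0.0]
wrist_force: [0.5, 0.0, 0.4]
opening: -0.0002
grasp_force: 0.0
```

Request:
jog_arm(moves=[[[0,0,0.003],0,-1],[[0,0,0.003],0,-1],[[0,0,0.002],0,-1],[[0,0,0.001],0,-1],[[0,0,0],0,-1]])

```text
time: 10.4
tcp_pos: [0.5698, 0.1006, 0.0521]
tool_rot: [-0.0, 0.568, 0.823, 0.0]
wrist_force: [-2.5, 0.1, 6.9]
opening: 0.0001
grasp_force: 3.5
```

Request:
jog_arm(moves=[[[0,0,0.001],0,-1],[[0,0,0.001],0,-1],[[0,0,0],0,-1]])

```text
time: 10.7
tcp_pos: [0.5699, 0.1005, 0.0518]
tool_rot: [-0.0, 0.568, 0.823, 0.001]
wrist_force: [-4.9, -0.3, 20.9]
opening: 0.0003
grasp_force: 10.5
```

Request:
jog_arm(moves=[[[0,0,0.0005],0,-1],[[0,0,0],0,-1],[[0,0,0],0,-1],[[0,0,0],0,-1],[[0,0,0],0,-1]])

```text
time: 11.2
tcp_pos: [0.5699, 0.1005, 0.0517]
tool_rot: [0.0, 0.568, 0.823, 0.001]
wrist_force: [-6.0, 0.4, 25.9]
opening: -0.0002
grasp_force: 12.2
```

Request:
jog_arm(moves=[[[0,0,-0.002],0,-1],[[0,0,-0.003],0,-1],[[0,0,-0.01],0,-1],[[0,0,-0.03],0,-1],[[0,0,-0.04],0,-1]])

```text
time: 11.7
tcp_pos: [0.5683, 0.1003, 0.1334]
tool_rot: [-0.001, 0.568, 0.823, -0.002]
wrist_force: [1.9, 0.2, 0.4]
opening: 0.0004
grasp_force: 0.0
```

Request:
jog_arm(moves=[[[-0.04,0,-0.02],0,-1],[[-0.04,0,0],0,-1],[[-0.03,0,0],0,-1],[[0,0,0],0,-1],[[0,0,0],0,-1]])

```text
time: 12.2
tcp_pos: [0.6086, -0.0029, 0.1539]
tool_rot: [-0.0, 0.569, 0.822, 0.0]
wrist_force: [-0.2, 0.6, -0.3]
opening: -0.0
grasp_force: 0.0
```

```bash
python3 - <<'E'
from meas import *
for i in range(4):
    q,W=cam('side','s8.png'); tilt(W,q)
cv2.imwrite('pics/c8.png',cv2.resize(q[180:340,210:370],(580,580),interpolation=0))
E
```

```text
230 grad along lean -0.0058 [ 0.0038 -0.0047] z corner 0.0515 centre 0.0508
218 grad along lean -0.0022 [0.0057 0.0047] z corner 0.0513 centre 0.0511
192 grad along lean -0.0074 [ 0.001  -0.0118] z corner 0.0516 centre 0.0507
203 grad along lean -0.0028 [0.0082 0.0072] z corner 0.0514 centre 0.051
```

View pics/c8.png

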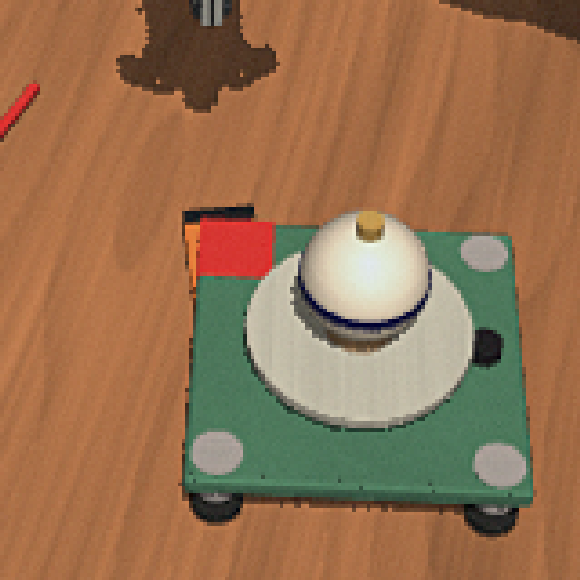

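The picture is unchanged after the press: the plate is level, the wedge is in place, and the arm is clear.

```bash
python3 -c "
from bench import order; print(order.job_done())"
```

```text
the job is handed in; nothing more can be done
None
```

The turntable stands level on the wedge, which held when I pressed the red corner with about 26 N; the arm is clear and the job was handed in at about 12 s of the 64 s allowed.

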